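# Slide the lid home over the open ingredient well

## Task

The round well in the steel top of the cold ingredient station stands open. Slide its blue lid along the steel top, without picking it up, until it drops into the recess around the well and sits level and fully home, then let go of it. Leave the cheese shaker, the tin and the mug where they stand.

Things in the scene. Friction and masses are not known exactly. Their poses are not given: they have to be found in the camera images.
- station: Fixed low steel station, 240 mm (its x) by 560 mm (its y), flat top 90 mm above the table. In the middle of the top is the round well: a recess 137 mm in diameter and 5 mm deep, whose floor is a flat ring-shaped seat round an opening 90 mm in diameter. Origin: centre of its underside, on the table, straight below the well's centre; z up.
- well_seat (a point): Centre of the well at the height of the seat the lid rests on, 5 mm below the steel top. Axes as the station's.
- lid: Loose blue disc, 130 mm in diameter and 5 mm thick, its lower edge bevelled to 120 mm, with a black round knob in the middle: knob 25 mm in diameter, from 12 mm to 38 mm above the lid's underside, on an 18 mm neck. 0.2 to 0.4 kg; slides on the steel top with ordinary friction (a push of 1 to 4 N). Starts lying flat on the steel top near the left or the right end of the station, with the shaker near the other end. Origin: centre of its underside; z up through the knob.
- knob_top (a point): Middle of the top face of the lid's knob, 38 mm above the lid's underside.
- shaker: Small yellow cheese shaker with a steel cap, 44 mm in diameter, 60 mm tall, loose, standing on the steel top at the end where the lid is not. Origin: centre of its underside.
- tin: Green food tin with a paper band and a brass-coloured lid, 88 mm in diameter, 87 mm tall, standing on the table beside the station. Origin: centre of its underside.
- mug: White mug, 76 mm in diameter, 85 mm tall, handle to its +y, standing on the table beside the station. Origin: centre of its underside.
Things that resemble listed ones, but are neither listed nor needed, are in the scene too. Of the things that look like the mug, take the one that is farthest to the robot's right at the start.

How it is judged:
By the outcome, as a careful person would: the job done as asked, in the order asked, and still so for the second after the job is handed in, with the robot touching nothing.
It also fails if it takes over 35 s, if anything falls off the work surface, if the arm or the gripper's body presses on something with over 40 N, if the wrist force passes 120 N, or if a joint passes its speed limit or range.

## Robot

A 6-joint arm with a two-finger parallel gripper is mounted at the origin on the work surface. World frame = base frame: x ahead of the robot, y to its left, z up, the work surface at z = 0. Lengths are in m, angles in rad, forces in N, time in s.
With the tool pointing down it reaches from about 0.3 to 0.875 m from the base axis. Payload 4.2 kg.
Tool frame: the origin (TCP) lies midway between the tips of the shut fingers; the grasp point (between the pads) lies 19 mm behind it (robot.pinch_z is the z of the grasp point in the tool frame, in m); z points along the fingers, y is the line along which they close (so a half turn about z gives the same grasp; the last joint's range is limited). The gripper opens to 85 mm and grips with 20 to 120 N. Pads are 22 mm wide; open, the fingers measure 114 mm over their backs; the gripper's body (76 mm by 85 mm) begins 54 mm behind the grasp point. The pads swing forward as they close: fully open they stand 13 mm farther back than shut.
Start: joints at [-1.228, 0.32, 1.565, -0, 1.257, -0.02], TCP at [0.204, -0.538, 0.231] pointing down, gripper open.
Joint ranges: [-3.11, 3.11], [-0.84, 2.01], [0.21, 2.61], [-1.34, 4.49], [0.05, 2.63], [-2.56, 2.56]. Speed limits (rad/s): [2.57, 2.57, 3.14, 3.14, 3.14, 3.14].

## Interface

Orientations are given as a unit quaternion [x, y, z, w].
In Python, from workcell import robot gives the robot as it stands.
- The arm moves only by the tool send_rows, never from a script. Its argument "rows" is a list of rows, each a list of 5 numbers: the finger opening in m, from 0 to 0.0854, then the shift along the tool's x, y, z in m, then the turn about the tool's z in degrees. A call has 1 to 5 rows; each row is the pose to reach, as a shift and turn from the pose commanded when the call began, along the tool's axes at that moment; what a row does not reach only later rows make up. A row lasts 1/8 s, in which the tool goes at most 62.5 mm and 10.7 degrees, less where a joint would pass 70% of its speed; a pose out of reach is approached as far as the arm can. A call with a gripper value outside its range is refused whole. The fingers move at their own pace and stop on an object; the grip force is fixed at half the most. Time passes only in rows, so rows that repeat a pose let the fingers close. It gives the time, the measured TCP pose, the force, the opening and the grip force at its end, in the units of the state.
- robot.state(): the state, without advancing time (a new reading comes with each control period).
- robot.snapshot(name): name is "scene" or "top" or "wrist"; returns the picture (400x640x3 uint8, red, green, blue); there is no depth.
- robot.get_calibration(name): a dict with "intrinsics" (3x3 intrinsics, pixels), "D" ([k1, k2, p1, p2, k3] as OpenCV has them; the pictures are not rectified), "cam_to_world" (4x4, takes a point from camera to world coordinates); the wrist camera has in their place "tool_from_camera" (4x4, takes a point from camera to tool coordinates, whose origin is the TCP and whose axes are the flange's). Camera axes: x right, y up, looking along -z (the intrinsics and any distortion apply to the point x, -y, -z); pixel columns grow to the right and rows downward; lengths in m; the calibration is good to about 2 mm. A picture is of the moment at which its call begins: read the wrist's pose just before it. get_calibration takes no time and is no camera call.
- robot.finish_job(): hands the job in; it is judged then, once.
The state is a dict: "time_s": time; "joint_positions": joint angles; "dq": joint speeds; "joint_efforts": joint torques, N m; "ee_pos": TCP position; "orientation": TCP orientation; "contact_force": force on the tool from outside, world axes, zero at the start; "moment": the same for the moment, N m; "width": finger opening in m; "grasp_force": force on a finger pad.
Only numpy, scipy, OpenCV 4.12 (cv2) and the standard library are available. Lean on these libraries where they do the work, as an engineer would, in place of code of your own. Each camera call takes 0.05 s, during which the arm holds its last target. There are 200 camera calls.

## Working session

There is one attempt and no reset: what is moved stays moved. The work goes in short steps, Python scripts to look and compute and a tool call to move; the robot and the scene stay as the last step left them, time stands still between calls to the robot, and variables do not carry over. Pictures are saved under pics/ and viewed, at most 10 in all, crops included, and the job is handed in when it is done.

Besides the shell and the picture viewer there is one more tool, called after "Emit:" as name(argument=value, ...), one argument or row to a line, values as JSON. send_rows: Moves the arm, as the interface text tells. Its arguments: {"type":"object","properties":{"rows":{"type":"array"}},"required":["rows"]}

```bash
mkdir -p pics; cat > h.py <<'E'
import numpy as np, cv2
from workcell import robot
from scipy.spatial.transform import Rotation as R
def snap(n,f):
    im=robot.snapshot(n); cv2.imwrite('pics/'+f,im[:,:,::-1]); return im
def cam(n,st=None):
    c=robot.get_calibration(n)
    if n=='wrist':
        T=np.eye(4); T[:3,:3]=R.from_quat(st['orientation']).as_matrix(); T[:3,3]=st['ee_pos']
        M=T@np.array(c['tool_from_camera'])
    else: M=np.array(c['cam_to_world'])
    return np.array(c['intrinsics']),np.array(c['D'],float),M
def ray(c,uv):
    K,D,M=c; p=cv2.undistortPoints(np.array(uv,float).reshape(-1,1,2),K,D).reshape(-1,2)
    d=np.c_[p[:,0],-p[:,1],-np.ones(len(p))]@M[:3,:3].T
    return M[:3,3],d
def onplane(c,uv,z):
    o,d=ray(c,uv); return o+d*((z-o[2])/d[:,2])[:,None]
E
python3 - <<'E'
from h import *
a=snap('scene','s1.png');b=snap('top','t1.png')
s=robot.state();print(s['time_s'],s['ee_pos'],s['orientation'],s['width'],robot.pinch_z)
cv2.imwrite('pics/both.png',cv2.resize(np.hstack([a,b])[:,:,::-1],(800,250)))
for n in('scene','top'):
    print(n,np.round(cam(n)[2],3).tolist())
E
```

```text
0.1 [ 0.20392761 -0.53717317  0.23057705] [ 9.83590556e-01  1.80413390e-01 -1.33161298e-04 -7.80943097e-04] 0.08534695782404453 -0.0187
scene [[-0.868, -0.403, 0.289, 0.945], [0.496, -0.709, 0.501, 0.731], [0.004, 0.578, 0.816, 1.294], [0.0, 0.0, 0.0, 1.0]]
top [[-0.014, 0.981, -0.192, 0.294], [-1.0, -0.014, -0.0, 0.011], [-0.003, 0.192, 0.981, 1.313], [0.0, 0.0, 0.0, 1.0]]
```

View pics/t1.png

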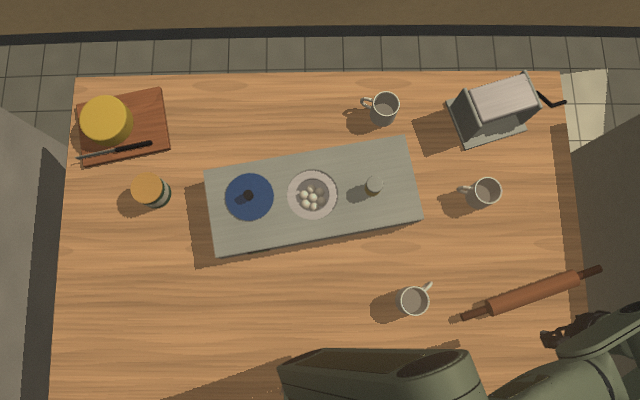

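View pics/s1.png

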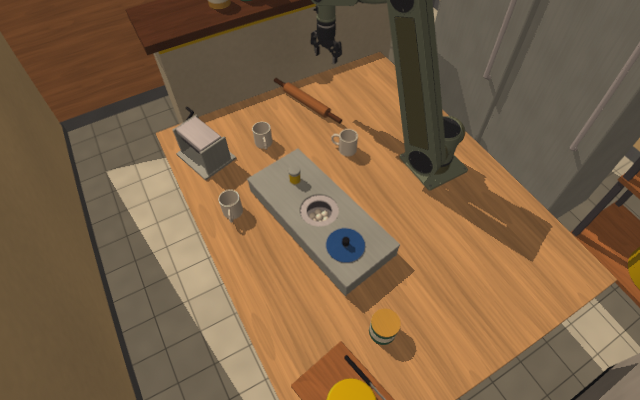

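The top view shows the blue lid at (249,197), the open well at (313,195), and the shaker at (374,185). The lid is therefore on the robot's left. The tin is at (150,191) and the mugs are at (384,106), (486,190) and (414,300).

```bash
python3 - <<'E'
from h import *
res={}
for n,f in(('top','t1.png'),('scene','s1.png')):
    im=cv2.imread('pics/'+f); hsv=cv2.cvtColor(im,cv2.COLOR_BGR2HSV); c=cam(n)
    m=cv2.inRange(hsv,(105,120,40),(125,255,255))
    cs=cv2.findContours(cv2.morphologyEx(m,cv2.MORPH_CLOSE,np.ones((15,15))),0,1)[0]; k=max(cs,key=cv2.contourArea)
    P=onplane(c,k.reshape(-1,2),0.095)[:,:2].astype(np.float32)
    (x,y),(w,h),_=cv2.fitEllipse(P); print(n,'lid',x,y,w,h)
    u,v=(313,195) if n=='top' else (319,210)
    for du in range(-34,35,4): print(im[v-12 if n=='top' else v,u+du][::-1].tolist(),end=' ')
    print()
    s=im[v-40:v+40,u-110:u+110]; cv2.imwrite(f'pics/c_{n}.png',cv2.resize(s,None,fx=3.6,fy=3.6,interpolation=cv2.INTER_CUBIC))
a=cv2.imread('pics/c_top.png');b=cv2.imread('pics/c_scene.png');cv2.imwrite('pics/c.png',np.vstack([a,b]))
E
```

```text
Traceback (most recent call last):
cv2.error: OpenCV(4.12.0) /io/opencv/modules/imgproc/src/shapedescr.cpp:361: error: (-201:Incorrect size of input array) There should be at least 5 points to fit the ellipse in function 'fitEllipseNoDirect'
```

```bash
python3 - <<'E'
from h import *
for n,f in(('top','t1.png'),('scene','s1.png')):
    im=cv2.imread('pics/'+f); hsv=cv2.cvtColor(im,cv2.COLOR_BGR2HSV); c=cam(n)
    u,v=(249,210) if n=='top' else (345,255); print(hsv[v,u])
    m=cv2.inRange(hsv,(100,100,20),(130,255,255))
    cs=cv2.findContours(cv2.morphologyEx(m,cv2.MORPH_CLOSE,np.ones((15,15))),0,1)[0]; k=max(cs,key=cv2.contourArea); print(len(k))
    P=onplane(c,k.reshape(-1,2),0.095)[:,:2].astype(np.float32)
    (x,y),(w,h),_=cv2.fitEllipse(P); print(n,'lid',x,y,w,h)
    u,v=(313,195) if n=='top' else (319,210)
    for du in range(-34,35,4): print(hsv[v-18 if n=='top' else v,u+du].tolist(),end=' ')
    print()
    s=im[v-40:v+40,u-110:u+110]; cv2.imwrite(f'pics/c_{n}.png',cv2.resize(s,None,fx=3.6,fy=3.6,interpolation=cv2.INTER_CUBIC))
a=cv2.imread('pics/c_top.png');b=cv2.imread('pics/c_scene.png');cv2.imwrite('pics/c.png',np.vstack([a,b]))
E
```

```text
[108  99 100]
141
top lid 0.549831748008728 0.1849163919687271 0.11926260590553284 0.12273057550191879
[24, 43, 147] [25, 42, 146] [23, 41, 149] [23, 46, 151] [18, 43, 173] [18, 42, 177] [18, 41, 174] [16, 42, 176] [16, 44, 167] [16, 41, 174] [17, 42, 178] [17, 40, 178] [18, 42, 184] [23, 38, 115] [25, 43, 149] [23, 40, 148] [22, 40, 148] [24, 44, 146] 
[107 156 106]
101
scene lid 0.5453217029571533 0.18796111643314362 0.1232140064239502 0.123529352247715
[20, 51, 151] [19, 51, 154] [19, 52, 152] [19, 51, 155] [12, 52, 183] [12, 51, 185] [11, 46, 89] [11, 49, 110] [16, 69, 136] [14, 56, 105] [16, 54, 137] [11, 47, 92] [12, 51, 176] [13, 51, 176] [19, 51, 149] [20, 51, 149] [20, 52, 148] [19, 51, 149]
```

View pics/c.png

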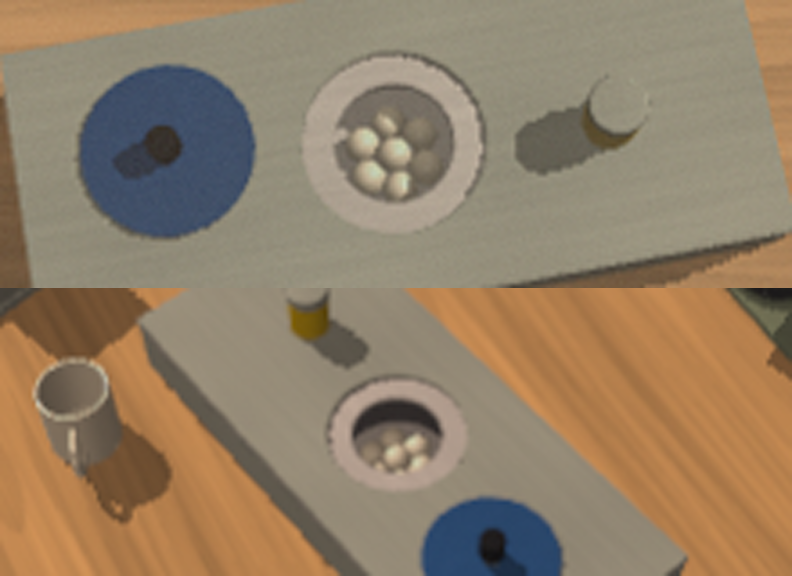

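The crop shows the lid at left, the well with its pale seat ring and pale balls in the middle, and the shaker at right. Next I'll fit the lid, the well ring and the knob from both views.

```bash
cat > m.py <<'E'
from h import *
def fit(c,mask,z,u,v):
    cs=cv2.findContours(mask,0,1)[0]; cs=[k for k in cs if cv2.pointPolygonTest(cv2.convexHull(k),(u,v),False)>0 and len(k)>20]
    k=cv2.convexHull(max(cs,key=cv2.contourArea)); b=np.zeros(mask.shape,np.uint8); cv2.drawContours(b,[k],-1,255,-1)
    k=max(cv2.findContours(b,0,1)[0],key=cv2.contourArea).reshape(-1,2)
    (x,y),(w,h),_=cv2.fitEllipse(onplane(c,k,z)[:,:2].astype(np.float32)); return np.round([x,y,w,h],4)
def lid(im,c,u,v,z=.095):
    hsv=cv2.cvtColor(im,cv2.COLOR_BGR2HSV); return fit(c,cv2.inRange(hsv,(98,60,20),(130,255,255)),z,u,v)
E
python3 - <<'E'
from m import *
for n,f,uv,wv,hm in(('top','t1.png',(249,210),(313,195),20),('scene','s1.png',(345,255),(319,210),15)):
    im=cv2.imread('pics/'+f); c=cam(n); hsv=cv2.cvtColor(im,cv2.COLOR_BGR2HSV)
    print(n,'lid',lid(im,c,*uv))
    r=np.zeros(hsv.shape[:2],np.uint8); cv2.circle(r,wv,33,255,-1)
    print('well',fit(c,cv2.inRange(hsv,(5,25,162),(hm,60,255))&r,.085,*wv))
    # knob darkest blob
    b=np.zeros_like(r); cv2.circle(b,(uv[0],uv[1]-12),16,255,-1)
    k=cv2.inRange(hsv,(0,0,0),(180,255,48))&b
    l=cv2.connectedComponentsWithStats(k)[3]; st=cv2.connectedComponentsWithStats(k)[2]; i=1+np.argmax(st[1:,4]); print('knob px',l[i],st[i], onplane(c,l[i],.115))
    if n=='top': print('corners',onplane(c,[(203,170),(405,134),(423,218),(216,257)],.09).round(3).tolist(),'shaker',onplane(c,[(375,184)],.15))
E
```

```text
top lid [0.5486 0.1858 0.1262 0.1269]
well [0.5523 0.0202 0.1312 0.1329]
knob px [252. 195.] [252 195   1   1   1] [[0.54731248 0.17540042 0.115     ]]
corners [[0.624, 0.313, 0.09], [0.718, -0.24, 0.09], [0.484, -0.275, 0.09], [0.388, 0.271, 0.09]] shaker [[ 0.56413857 -0.14339174  0.15      ]]
scene lid [0.5457 0.1873 0.1264 0.1267]
well [0.5501 0.0211 0.1285 0.1314]
knob px [345.51923077 241.51923077] [343 237   6  10  52] [[0.54521798 0.1880996  0.115     ]]
```

```bash
cat > go.py <<'E'
from h import *
def go(x,y,z,ty=(0.024,-1)):
    s=robot.state(); M=R.from_quat(s['orientation']).as_matrix()
    d=M.T@(np.array([x,y,z])-s['ee_pos']); g=M.T@np.array([*ty,0])
    print('t',round(s['time_s'],2),'ee',np.round(s['ee_pos'],4),'shift mm',np.round(d*1e3,1),'turn',round(np.degrees(np.arctan2(-g[0],g[1])),1),'F',np.round(s['contact_force'],1),'w',round(s['width'],4),'q',np.round(s['joint_positions'],2))
E
python3 -c "
from go import *
go(.547,.1865,.23)"
```

```text
t 0.1 ee [ 0.2039 -0.5372  0.2306] shift mm [ 577.6 -554.8    1.5] turn 19.4 F [-0.6  0.4 -0.2] w 0.0853 q [-1.23  0.32  1.57 -0.    1.26 -0.02]
```

Emit:
send_rows(
  rows=[
    [0.06, 0.04, -0.038, 0, 0],
    [0.06, 0.084, -0.08, 0, 5],
    [0.06, 0.128, -0.122, 0, 10],
    [0.06, 0.172, -0.165, 0, 15],
    [0.06, 0.216, -0.207, 0, 19.4],
  ],
)

```text
time_s: 0.72
ee_pos: [0.3329, -0.2655, 0.2311]
orientation: [1.0, 0.011, 0.0, -0.0]
contact_force: [1.3, -0.8, 0.0]
width: 0.0598
grasp_force: 0.0
```

```bash
python3 -c "
from go import *
go(.547,.1865,.23)"
```

```text
t 0.72 ee [ 0.3329 -0.2655  0.2311] shift mm [ 223.6 -447.4    1.2] turn -0.2 F [ 1.3 -0.8  0. ] w 0.0598 q [-0.7   0.08  1.87  0.    1.18  0.85]
```

Emit:
send_rows(
  rows=[
    [0.06, 0.027, -0.054, 0, 0],
    [0.06, 0.054, -0.108, 0, 0],
    [0.06, 0.081, -0.162, 0, 0],
    [0.06, 0.108, -0.216, 0, 0],
    [0.06, 0.135, -0.27, 0, 0],
  ],
)

```text
time_s: 1.35
ee_pos: [0.4613, 0.0077, 0.2312]
orientation: [1.0, 0.012, 0.0, 0.0]
contact_force: [0.9, -0.5, -0.3]
width: 0.0599
grasp_force: 0.0
```

```bash
python3 -c "
from go import *
go(.547,.1865,.23)"
```

```text
t 1.35 ee [0.4613 0.0077 0.2312] shift mm [  90.  -176.6    1.1] turn 0.0 F [ 0.9 -0.5 -0.3] w 0.0599 q [-0.01  0.14  1.81 -0.    1.19  1.54]
```

Emit:
send_rows(
  rows=[
    [0.05, 0.027, -0.054, 0, 0],
    [0.05, 0.054, -0.108, 0, 0],
    [0.05, 0.09, -0.1766, 0, 0],
    [0.05, 0.09, -0.1766, 0.0, 0],
    [0.05, 0.09, -0.1766, 0.0, 0],
  ],
)

```text
time_s: 1.98
ee_pos: [0.5463, 0.1847, 0.2305]
orientation: [1.0, 0.013, -0.001, 0.001]
contact_force: [-0.4, -1.0, -0.1]
width: 0.0503
grasp_force: 0.0
```

```bash
python3 -c "
from m import *; from go import go
s=robot.state(); snap('wrist','w1.png'); go(.547,.1865,.101)
c=cam('wrist',s); im=cv2.imread('pics/w1.png')
K,D,M=c; 
for P in ((.547,.1865,.128),(.551,.0205,.085)):
    p=np.linalg.inv(M)@np.r_[P,1]; print(cv2.projectPoints(np.array([[p[0],-p[1],-p[2]]]),np.zeros(3),np.zeros(3),K,D)[0].ravel())
"
```

```text
t 2.02 ee [0.546  0.1837 0.2308] shift mm [  1.3  -3.  129.8] turn 0.0 F [-0.   0.2 -0.3] w 0.0501 q [ 0.31  0.32  1.56 -0.    1.26  1.85]
[319.56670025 196.36055651]
[501.40977196 184.12458115]
```

View pics/w1.png

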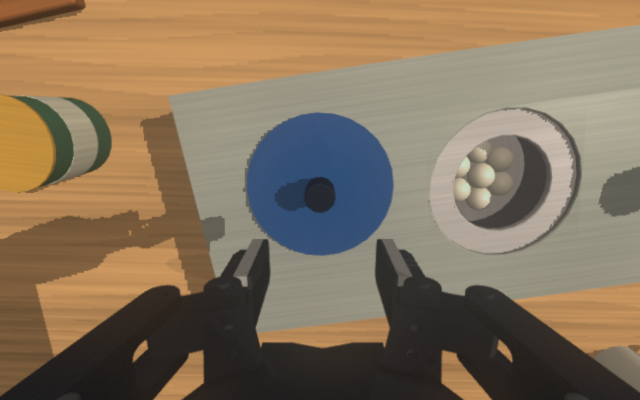

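The wrist picture has the knob top at (319,195), against a prediction of (320,196). The well ring is centred near (504,181), and nothing stands between the two.

```bash
python3 -c "
from m import *
from go import go
s=robot.state(); snap('wrist','w2.png'); im=cv2.imread('pics/w2.png'); c=cam('wrist',s); hsv=cv2.cvtColor(im,cv2.COLOR_BGR2HSV)
print(s['ee_pos'],'lid',lid(im,c,340,150))
print(hsv[180,420:446:2].tolist(),hsv[240,505].tolist())
r=np.zeros(hsv.shape[:2],np.uint8); cv2.circle(r,(504,181),82,255,-1)
print('well',fit(c,cv2.inRange(hsv,(0,20,155),(17,60,255))&r,.085,504,181))
go(.547,.1865,.101)
"
```

```text
[0.54600228 0.18368671 0.23076268] lid [0.5456 0.1868 0.1282 0.1285]
[[27, 31, 157], [26, 32, 159], [26, 32, 158], [24, 32, 157], [24, 32, 158], [16, 34, 185], [16, 34, 189], [16, 34, 189], [14, 33, 192], [15, 32, 191], [16, 35, 191], [14, 33, 192], [15, 32, 189]] [14, 34, 179]
well [0.55   0.0204 0.131  0.1343]
t 2.08 ee [0.5459 0.1832 0.231 ] shift mm [  1.3  -3.4 130. ] turn -0.0 F [ 0.1  0.  -0. ] w 0.0499 q [ 0.3   0.32  1.56 -0.    1.26  1.85]
```

Emit:
send_rows(
  rows=[
    [0.05, 0.0005, -0.0035, 0.05, 0],
    [0.05, 0.0005, -0.0035, 0.09, 0],
    [0.05, 0.0005, -0.0035, 0.115, 0],
    [0.05, 0.0005, -0.0035, 0.128, 0],
    [0.05, 0.0005, -0.0035, 0.128, 0],
  ],
)

```text
time_s: 2.7
ee_pos: [0.5467, 0.1869, 0.1032]
orientation: [1.0, 0.011, -0.0, 0.0]
contact_force: [-0.7, 0.4, -0.5]
width: 0.0502
grasp_force: 0.0
```

Emit:
send_rows(
  rows=[
    [0.04, 0, 0, 0, 0],
    [0.031, 0, 0, 0, 0],
    [0.031, 0, 0, 0, 0],
    [0.031, 0, 0, 0, 0],
  ],
)

```text
time_s: 3.2
ee_pos: [0.5472, 0.1881, 0.1036]
orientation: [1.0, 0.012, 0.0, -0.0]
contact_force: [0.2, 0.1, -0.5]
width: 0.0311
grasp_force: 0.0
```

```bash
python3 -c "
from h import *
from go import go
snap('wrist','w3.png'); go(.5505,.0205,.102)"
```

```text
t 3.25 ee [0.5471 0.1881 0.1035] shift mm [ -0.7 167.6   1.5] turn 0.0 F [0.6 0.6 0.2] w 0.031 q [ 0.31  0.43  1.74 -0.    0.97  1.86]
```

View pics/w3.png

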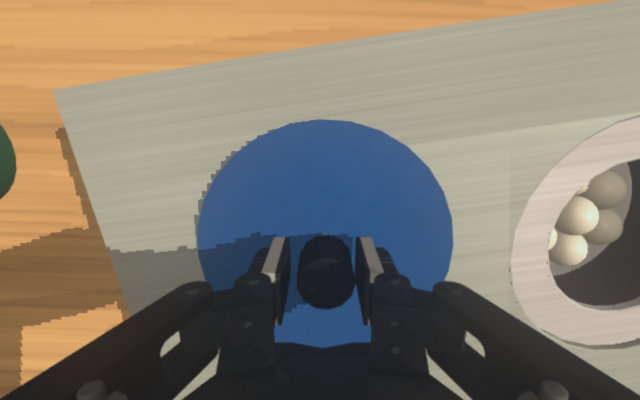

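The knob, at (327,272), sits between the pads with clearance on both sides. I'll slide the lid now.

Emit:
send_rows(
  rows=[
    [0.031, 0, 0.008, 0.001, 0],
    [0.031, 0, 0.018, 0.001, 0],
    [0.031, 0, 0.028, 0.001, 0],
    [0.031, 0, 0.038, 0.001, 0],
    [0.031, 0, 0.048, 0.001, 0],
  ],
)

```text
time_s: 3.88
ee_pos: [0.5484, 0.1394, 0.1025]
orientation: [1.0, 0.012, 0.0, -0.0]
contact_force: [0.0, 3.3, 3.2]
width: 0.0306
grasp_force: 1.7
```

Emit:
send_rows(
  rows=[
    [0.031, 0, 0.01, 0, 0],
    [0.031, 0, 0.02, 0, 0],
    [0.031, 0, 0.03, 0, 0],
    [0.031, 0, 0.04, 0, 0],
    [0.031, 0, 0.05, 0, 0],
  ],
)

```text
time_s: 4.5
ee_pos: [0.5495, 0.0894, 0.1023]
orientation: [1.0, 0.012, -0.0, -0.0]
contact_force: [-0.2, 4.5, 3.3]
width: 0.0308
grasp_force: 1.9
```

Emit:
send_rows(
  rows=[
    [0.031, 0, 0.01, 0, 0],
    [0.031, 0, 0.02, 0, 0],
    [0.031, 0, 0.03, 0, 0],
    [0.031, 0, 0.037, 0, 0],
    [0.031, 0, 0.042, 0, 0],
  ],
)

```text
time_s: 5.12
ee_pos: [0.55, 0.047, 0.1018]
orientation: [1.0, 0.012, -0.001, 0.001]
contact_force: [0.4, 0.7, -0.7]
width: 0.031
grasp_force: 0.5
```

```bash
python3 -c "
from m import *
from go import go
s=robot.state();snap('wrist','w4.png'); go(.551,.0175,.102); snap('scene','s4.png')
im=cv2.imread('pics/s4.png'); print(lid(im,cam('scene'),325,222))"
```

```text
t 5.17 ee [0.55   0.0466 0.1017] shift mm [ 0.3 29.1 -0.2] turn 0.0 F [ 0.2 -0.1 -0.5] w 0.0308 q [ 0.06  0.4   1.8  -0.    0.94  1.61]
[0.55   0.0533 0.1151 0.1281]
```

View pics/w4.png

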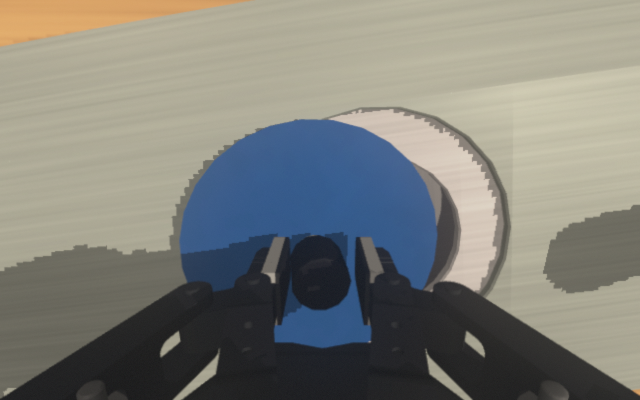

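The lid overlaps the left part of the well and lines up with it across the sliding direction. The knob at (320,272) is against the trailing pad. I'll push the last 29 mm more slowly.

Emit:
send_rows(
  rows=[
    [0.031, 0, 0.005, 0, 0],
    [0.031, 0, 0.01, 0, 0],
    [0.031, 0, 0.015, 0, 0],
    [0.031, 0, 0.019, 0, 0],
    [0.031, 0, 0.022, 0, 0],
  ],
)

```text
time_s: 5.85
ee_pos: [0.551, 0.0257, 0.1023]
orientation: [1.0, 0.012, 0.0, 0.0]
contact_force: [0.7, 1.2, 0.0]
width: 0.0314
grasp_force: 0.4
```

Emit:
send_rows(
  rows=[
    [0.031, 0, 0.002, 0, 0],
    [0.031, 0, 0.004, 0, 0],
    [0.031, 0, 0.006, 0, 0],
    [0.031, 0, 0.007, 0, 0],
    [0.031, 0, 0.007, 0, 0],
  ],
)

```text
time_s: 6.48
ee_pos: [0.5512, 0.019, 0.1023]
orientation: [1.0, 0.012, 0.0, 0.0]
contact_force: [0.5, 1.2, -0.6]
width: 0.0308
grasp_force: 0.4
```

```bash
python3 -c "
from m import *
from go import go
s=robot.state();snap('wrist','w5.png'); go(.551,.0175,.102); snap('scene','s5.png')
im=cv2.imread('pics/s5.png'); print(lid(im,cam('scene'),319,212,.09))"
```

```text
t 6.53 ee [0.5512 0.019  0.1024] shift mm [-0.2  1.5  0.4] turn 0.0 F [-0.6  0.8  0.8] w 0.0309 q [ 0.01  0.4   1.8  -0.    0.94  1.56]
[0.5507 0.0245 0.1209 0.1264]
```

View pics/w5.png

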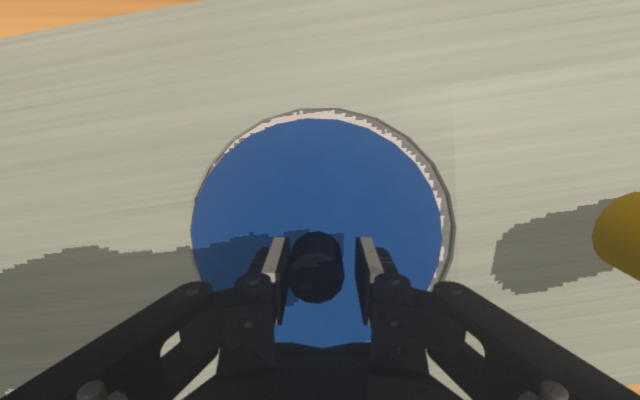

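The lid is inside the rim, with a gap of about 5 mm on the right (442→452 px) and almost none on the left. I'll nudge it 3 mm more to centre it, then release and rise.

Emit:
send_rows(
  rows=[
    [0.031, 0, 0.001, 0, 0],
    [0.031, 0, 0.002, 0, 0],
    [0.031, 0, 0.003, 0, 0],
    [0.031, 0, 0.003, 0, 0],
  ],
)

```text
time_s: 7.08
ee_pos: [0.5513, 0.016, 0.1023]
orientation: [1.0, 0.012, 0.0, 0.0]
contact_force: [-0.3, 1.5, 0.0]
width: 0.0313
grasp_force: 0.8
```

Emit:
send_rows(
  rows=[
    [0.04, 0, -0.001, 0, 0],
    [0.05, 0, -0.002, 0, 0],
    [0.05, 0, -0.002, 0, 0],
  ],
)

```text
time_s: 7.45
ee_pos: [0.5512, 0.018, 0.1023]
orientation: [1.0, 0.012, -0.0, 0.0]
contact_force: [-0.0, -1.0, -0.4]
width: 0.0503
grasp_force: 0.0
```

Emit:
send_rows(
  rows=[
    [0.05, 0, 0, -0.015, 0],
    [0.05, 0, 0, -0.04, 0],
    [0.05, 0, 0, -0.08, 0],
    [0.05, 0, 0, -0.13, 0],
    [0.05, 0, 0, -0.13, 0],
  ],
)

```text
time_s: 8.07
ee_pos: [0.5537, 0.018, 0.2379]
orientation: [1.0, 0.012, 0.005, 0.0]
contact_force: [-0.0, 0.2, -1.1]
width: 0.0501
grasp_force: 0.0
```

```bash
python3 -c "
from m import *
from go import go
s=robot.state();snap('wrist','w6.png'); go(.551,.0175,.102); snap('scene','s6.png')
im=cv2.imread('pics/w6.png');c=cam('wrist',s); print([lid(im,c,340,150,z) for z in (.09,.095)])
im=cv2.imread('pics/s6.png');c=cam('scene'); print([lid(im,c,319,212,z) for z in (.09,.095)])
a=cv2.imread('pics/w6.png')[80:300,200:460];b=im[160:260,259:377]
cv2.imwrite('pics/c6.png',np.hstack([cv2.resize(a,(390,330)),cv2.resize(b,(390,330),interpolation=2)]))"
```

```text
t 8.12 ee [0.5523 0.018  0.2352] shift mm [ -2.    0.5 133.2] turn 0.0 F [ 0.3  0.5 -1.5] w 0.0501 q [ 0.01  0.28  1.61 -0.    1.24  1.56]
[array([0.5499, 0.0189, 0.1284, 0.1285]), array([0.5511, 0.0189, 0.1262, 0.1263])]
[array([0.5501, 0.0193, 0.1251, 0.1278]), array([0.5518, 0.0223, 0.1246, 0.1273])]
```

View pics/c6.png

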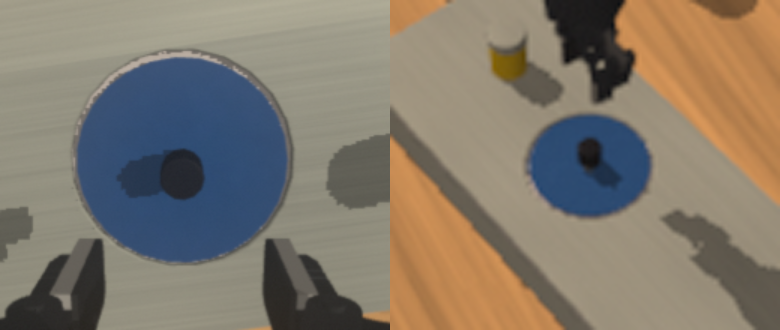

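The lid sits inside the recess with a thin, even gap all round. The two views agree only if its top is at z = 0.090, flush with the steel, so it is home. The shaker stands untouched.

```bash
python3 -c "
from h import *
print(robot.finish_job())"
```

```text
the job is handed in; nothing more can be done
None
```

I slid the blue lid along the steel top into the well. It dropped in and sits level and flush, with the gripper clear of it, and I've handed in the job at about 8 s; the shaker, tin and mug were never touched.

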